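# Hang the vial caddy on the leaning panel

### The arm

A 6-joint arm with a two-finger parallel gripper is mounted at the origin on the work surface. World frame = base frame: x ahead of the robot, y to its left, z up, the work surface at z = 0. Lengths are in m, angles in rad, forces in N, time in s.
With the tool pointing down it reaches from about 0.375 to 0.9 m from the base axis. Payload 3.1 kg.
Tool frame: the origin (TCP) lies at the very end of the fingers, on their centre line; the grasp point (between the pads) lies 19 mm behind it; z points along the fingers, y is the line along which they close (so a half turn about z gives the same grasp; the last joint's range is limited). The gripper opens to 85 mm and grips with 20 to 120 N. Pads are 22 mm wide; open, the fingers measure 114 mm over their backs; the gripper's body (76 mm by 85 mm) begins 54 mm behind the grasp point. The pads swing forward as they close: fully open they stand 13 mm farther back than shut.
Start: joints at [-1.427, 0.527, 1.433, -0, 1.181, -0.178], TCP at [0.198, -0.593, 0.231] pointing down, gripper open.
Joint ranges: [-3.08, 3.08], [-0.75, 2.2], [0.22, 2.44], [-1.43, 4.57], [0, 2.65], [-2.85, 2.85]. Speed limits (rad/s): [2.79, 2.79, 3.14, 3.14, 3.14, 3.14].

### API

Orientations are given as a unit quaternion [x, y, z, w].
In Python, from station import manip, vision gives the robot as it stands.
- The arm moves only by the tool drive_tool, never from a script. Its argument "deltas" is a list that holds one entry, the list of rows, each a list of 4 numbers: the shift along the tool's x, y, z in mm, then the turn about the tool's z in rad. A call has 1 to 5 rows; each row is the pose to reach, as a shift and turn from the pose commanded when the call began, along the tool's axes at that moment; what a row does not reach only later rows make up. A row lasts 1/12 s, in which the tool goes at most 41.7 mm and 7.16 degrees, less where a joint would pass 70% of its speed; a pose out of reach is approached as far as the arm can. A call with a gripper value outside its range is refused whole. "jaw" is the finger opening in mm, from 0 to 85.4, set as the call begins (left out, the last holds). The fingers move at their own pace and stop on an object; "force" is the grip in N (left out, the last holds). Time passes only in rows, so rows that repeat a pose let the fingers close. It gives the time, the measured TCP pose, the force, the opening and the grip force at its end, in the units of the state.
- manip.sense(): the state, without advancing time (a new reading comes with each control period).
- vision.snapshot(name): name is "side" or "top"; returns the picture (384x512x3 uint8, red, green, blue); there is no depth.
- vision.camera_model(name): a dict with "camera_matrix" (3x3 intrinsics, pixels), "D" ([k1, k2, p1, p2, k3] as OpenCV has them; the pictures are not rectified), "rvec" (rotation vector, rad) and "tvec" (3), from world to camera coordinates, as OpenCV has them. Camera axes: x right, y down, z forward; pixel columns grow to the right and rows downward; lengths in m; the calibration is good to about 2 mm. A picture is of the moment at which its call begins. camera_model takes no time and is no camera call.
- manip.sign_off(): hands the job in; it is judged then, once.
The state is a dict: "t": time; "q": joint angles; "qd": joint speeds; "tau": joint torques, N m; "tcp_pos": TCP position; "tool_rot": TCP orientation; "force": force on the tool from outside, world axes, zero at the start; "ft_torque": the same for the moment, N m; "finger_gap": opening from 0.0 (shut) to 1.0 (fully open); "gripper_force": force on a finger pad.
Only numpy, scipy, OpenCV 4.12 (cv2) and the standard library are available. Lean on these libraries where they do the work, as an engineer would, in place of code of your own. Each camera call takes 0.05 s, during which the arm holds its last target. There are 200 camera calls.

### The job

Take the vial caddy (the white block of vials with the leaning metal back plate) by the top rim of its plate and hang it on the stud of the white leaning panel (the stud is clamped somewhere along the panel's groove): pass the stud's head through the wide part of the keyhole, then let the plate down gently, without forcing it, until the stud's neck is at the top of the narrow slot. Leave the caddy hanging there straight and still, clear of the bench, and do not disturb the other things on the bench.

Things in the scene. Friction and masses are not known exactly. Their poses are not given: they have to be found in the camera images.
- caddy: Loose, about 240 g: white vial block 55 x 100 x 35 mm (x, y, z), aluminium back plate on its -x side. Origin: centre of the block's underside; z up. The plate leans 30 degrees, top towards -x: up the plate is u = (-0.5, 0, 0.866), out of its front n = (0.866, 0, 0.5). It is 100 mm wide, 6 thick; its mid-plane starts at (-25, 0, 0) mm and runs 140 mm along u.
- caddy_grip (a point): Middle of the plate's rim, 130 mm up the plate (10 mm below its upper edge). The rim is the plate's top 32 mm, 10 mm thick along n, 100 mm wide along y: pinch it across its thickness with the fingers pointing down the plate. It lies 2 mm in front of the plate's mid-plane. Same axes as caddy.
- caddy_hole (a point): Centre of the keyhole's wide part, a square opening 19.5 x 19.5 mm through the plate, in its mid-plane, 64 mm up the plate, on its centre line. Same axes as caddy.
- caddy_seat (a point): Where the axis of the stud's neck lies when the caddy hangs: near the top of the keyhole's narrow slot (11 mm wide, runs up from the square opening and ends 88 mm up the plate), in the plate's mid-plane, 84 mm up the plate, 20 mm along u from caddy_hole. Same axes as caddy.
- stand: Fixed stand: base plate 170 x 180 x 10 mm and a white panel 180 mm wide, 10 mm thick, leaning 30 degrees, top towards -x; its front faces +x and up, away from the robot. Origin: on the bench beneath the base; z up. The front face starts at (60, 0, 0) mm and runs 160 mm along u = (-0.5, 0, 0.866), parallel to the caddy's plate when that hangs; upper edge 139 mm above the bench.
- groove (a point): Middle of a 56 mm level groove in the panel's front, 150 mm up it; the point is 3 mm in front of the panel. One steel stud, clamped tight, stands square out of the groove (along n = (0.866, 0, 0.5)), up to 16 mm off the middle along y: where is not given, feel or look for it. Neck 8 mm in diameter, 13 mm long; head 16 mm in diameter, 6 mm thick, bevelled. Same axes as stand.
- rack: Bystander: loose plain vial rack, white block 55 x 100 x 45 mm without a back plate. Origin: centre of its underside.
- jar: Bystander: closed jar with a screw lid, 48 mm in diameter, 62 mm tall. Origin: centre of its underside.
- cup: Bystander: open white plastic cup, 68 mm across the rim, 75 mm tall. Origin: centre of its underside.
- screwdriver: Bystander: screwdriver with a black handle, 160 mm long, lying on the bench along its x axis. Origin: underside of its middle.
Mind the look-alikes: they are no part of the job. What is shaped like the caddy but pink is not meant. Leave any brown look-alike of the stand alone.

How it is judged:
At the end, for the whole second after the job is handed in: The caddy hangs still on the stud: in the stand's frame caddy_seat is within 6 mm of groove in x and z and 20 mm in y (wherever the stud is clamped), its block level and square with the panel within 8 degrees, its underside over 35 mm above the bench, borne by the stand (x of caddy_seat in the frame of groove between -0.006 and 0.006 m and y of caddy_seat in the frame of groove between -0.02 and 0.02 m and z of caddy_seat in the frame of groove between -0.006 and 0.006 m and angle between the y axis of caddy and the y axis of stand, either way round below 0.14 rad and angle between caddy's own z axis and vertical below 0.14 rad and height (world z) of caddy above 0.035 m and contact force between caddy and stand above 0.5 N and linear speed of caddy below 0.02 m/s); the robot touches nothing.
It fails at once if the caddy is forced against the stand (more than 30 N) (contact force between caddy and stand above 30 N).
It fails at once if a bystander (rack, jar, cup or screwdriver) is pushed more than 20 mm (distance of any of rack, jar, cup, screwdriver from where it was at the start of the episode above 0.02 m).
It also fails if it takes over 58 s, if anything falls off the work surface, if the arm or the gripper's body presses on something with over 40 N, if the wrist force passes 120 N, or if a joint passes its speed limit or range.

## Working session

There is one attempt and no reset: what is moved stays moved. The work goes in short steps, Python scripts to look and compute and a tool call to move; the robot and the scene stay as the last step left them, time stands still between calls to the robot, and variables do not carry over. Pictures are saved under pics/ and viewed, at most 12 in all, crops included, and the job is handed in when it is done.

Besides the shell and the picture viewer there is one more tool, called after "Call:" as name(argument=value, ...), one argument or row to a line, values as JSON. drive_tool: Moves the arm, as the interface text tells. Its arguments: {"type":"object","properties":{"deltas":{"type":"array"},"jaw":{"type":"number"},"force":{"type":"number"}},"required":["deltas"]}

```bash
mkdir -p pics; ls; python3 - <<'E'
from station import manip, vision
import cv2,json
for n in("top","side"):
    cv2.imwrite(f"pics/{n}0.png",cv2.resize(vision.snapshot(n)[:,:,::-1],(800,600),interpolation=cv2.INTER_CUBIC))
    m=vision.camera_model(n);print(n,{k:v.tolist() if hasattr(v,'tolist') else v for k,v in m.items()})
print(manip.sense())
E
```

```text
pics
top {'camera_matrix': [[374.694724878615, 0.0, 256.04076466000714], [0.0, 374.694724878615, 194.34913110331252], [0.0, 0.0, 1.0]], 'D': [-0.07802933577953809, 0.0, 0.0, 0.0, 0.0], 'rvec': [2.182932711006654, -2.1622569171360957, 0.11155110207659236], 'tvec': [-0.1033097912878786, 0.5767706214392443, 1.0171018625430237]}
side {'camera_matrix': [[423.1746507426435, 0.0, 250.43868430916893], [0.0, 423.1746507426435, 190.94790691525063], [0.0, 0.0, 1.0]], 'D': [-0.09096286253256546, 0.0, 0.0, 0.0, 0.0], 'rvec': [0.36462191491522733, -2.829661032326908, 1.1010545471584972], 'tvec': [0.5156126146577048, 0.22513266118702877, 1.0726218637932339]}
{'t': 0.1, 'q': array([-1.42749634e+00,  5.28360360e-01,  1.43373699e+00,  1.23242784e-05,
        1.18140373e+00, -1.78488397e-01]), 'qd': array([-0.00028572, -0.00176109, -0.00297793,  0.00048868,  0.00026617,
        0.00104053]), 'tau': array([ 4.15018339e-04, -4.43303418e+01, -1.78586322e+01, -2.02065025e-04,
        3.91752124e-03, -1.72861098e-05]), 'tcp_pos': array([ 0.19761256, -0.59228095,  0.23045119]), 'tool_rot': array([ 9.87084354e-01,  1.60198524e-01,  2.24854783e-05, -9.53965043e-04]), 'force': array([ 0.42062643, -1.05991317,  0.39846747]), 'ft_torque': array([-0.04273325, -0.01768252,  0.05349068]), 'gripper_force': 0.0, 'finger_gap': 1.0001124579983232}
```

View pics/top0.png

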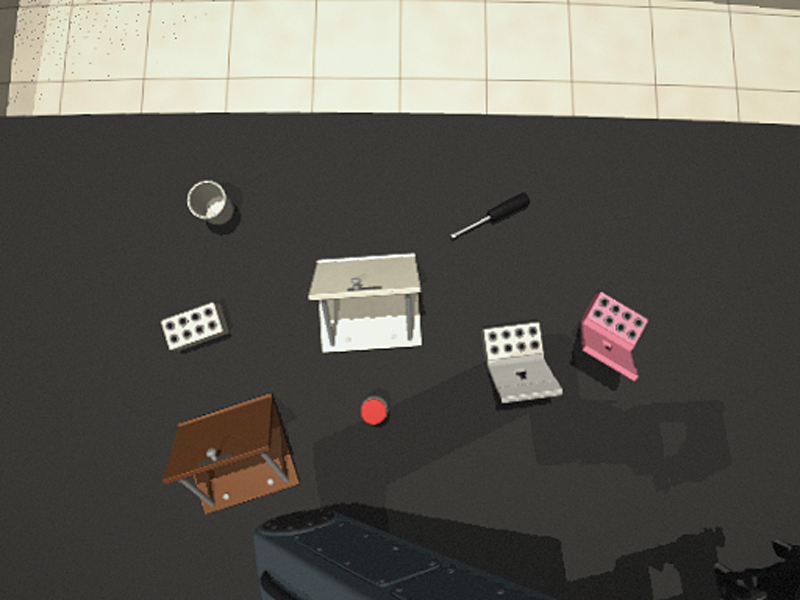

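View pics/side0.png

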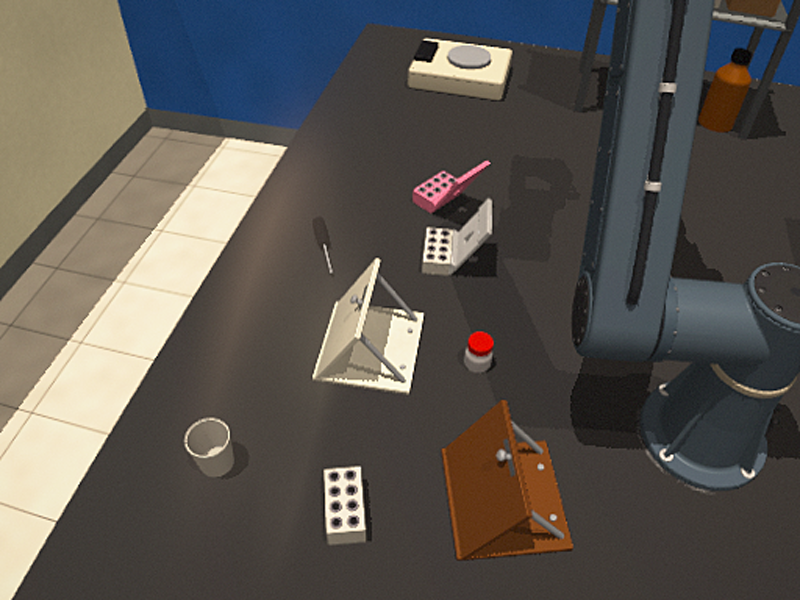

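The caddy candidates are the white caddy with the grey plate at top (520,360), the pink look-alike (612,335) and the plain rack (195,327). The stand candidates are the white panel (365,300) and the brown one (232,450). I choose the white caddy and the white stand, and check both in a close crop.

```bash
python3 - <<'E'
import cv2,numpy as np
from station import vision
t=vision.snapshot("top")[:,:,::-1];s=vision.snapshot("side")[:,:,::-1]
r=lambda im,x,y,w,h,k:cv2.resize(im[y:y+h,x:x+w],(w*k,h*k),interpolation=cv2.INTER_CUBIC)
a=r(t,190,155,100,75,8);cv2.imwrite("pics/c1.png",a)      # stand
cv2.imwrite("pics/c2.png",r(t,295,195,80,70,8))  # caddy
cv2.imwrite("pics/c3.png",r(s,195,120,130,135,4)) # both, side
E
```

```text
(no output)
```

View pics/c1.png

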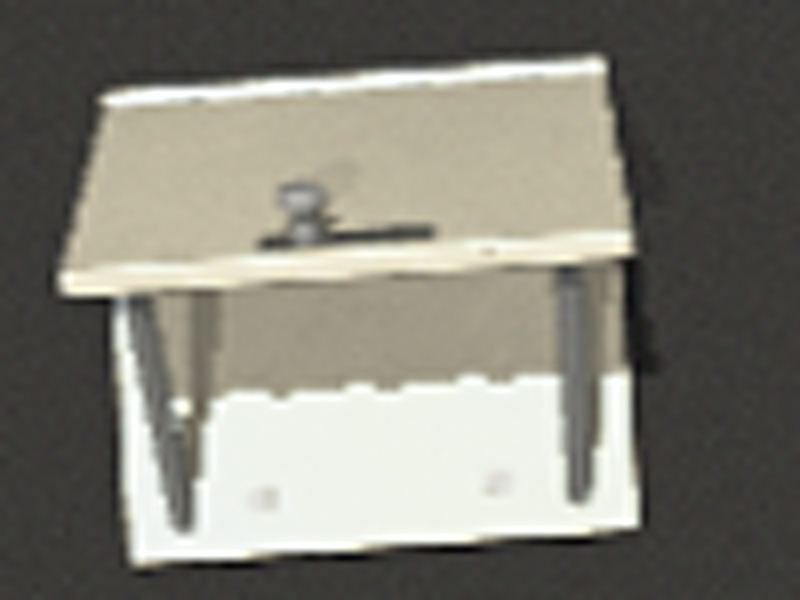

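View pics/c2.png

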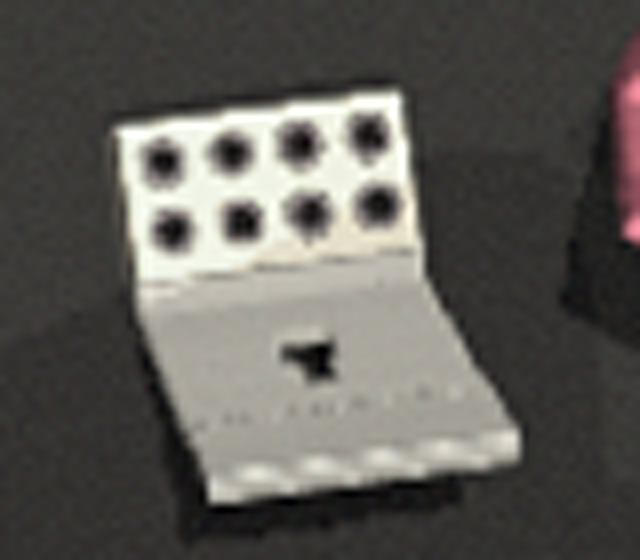

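View pics/c3.png

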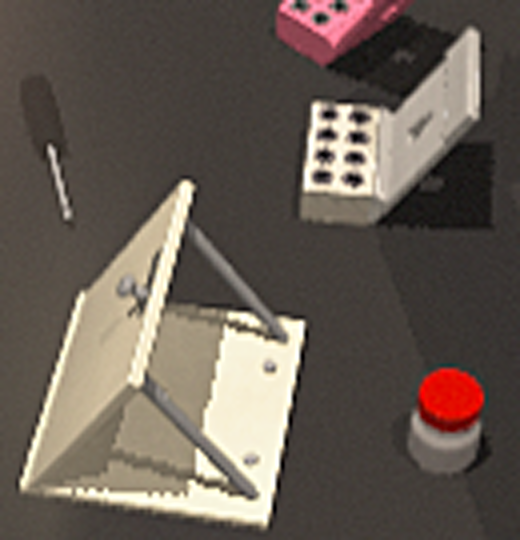

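The crops confirm the choice. The caddy is white with a plain grey plate and the keyhole is at about (308,360) in its crop. The stand is the white panel, and its stud's head is at (300,195) in its crop. Now I fit both poses from the corner pixels I read in the two views.

```bash
cat > geo.py <<'E'
import cv2,numpy as np
from station import vision
from scipy.optimize import least_squares
M={n:{k:np.array(v,float) for k,v in vision.camera_model(n).items() if k in("camera_matrix","D","rvec","tvec")} for n in("top","side")}
def proj(n,P): m=M[n];return cv2.projectPoints(np.array(P,float).reshape(-1,1,3),m["rvec"],m["tvec"],m["camera_matrix"],m["D"])[0][:,0]
U=np.array([-.5,0,.8660254]);N=np.array([.8660254,0,.5])
def pose(p,L): # p=x,y,yaw[,z]
    c,s=np.cos(p[2]),np.sin(p[2]);return np.array(L)@np.array([[c,s,0],[-s,c,0],[0,0,1]])+[p[0],p[1],p[3] if len(p)>3 else 0]
def fit(obs,p0):
    L=[o[1] for o in obs];px=np.array([o[2] for o in obs])
    def f(p):
        W=pose(p,L);return (np.array([proj(o[0],[w])[0] for o,w in zip(obs,W)])-px).ravel()
    r=least_squares(f,p0,loss="soft_l1");return r.x,f(r.x).reshape(-1,2)
up=lambda x0,y0,k:(lambda x,y:(x0+(x+.5)/k-.5,y0+(y+.5)/k-.5))
cad=lambda u,n,y:np.array([-.025,0,0])+u*U+n*N+np.array([0,y,0])
std=lambda u,n,y:np.array([.06,0,0])+u*U+n*N+np.array([0,y,0])
E
cat > fit0.py <<'E'
from geo import *
a=up(190,155,8);b=up(295,195,8);c=up(195,120,4);h=.09
S=[("top",std(.16,0,h),a(65,272)),("top",std(.16,0,-h),a(632,235)),("top",std(.16,-.01,h),a(62,295)),("top",std(.16,-.01,-h),a(631,255)),
("top",std(.0115,0,h),a(103,107)),("top",std(.0115,0,-h),a(607,72)),
("side",std(.16,0,h),c(130,380)),("side",std(.16,0,-h),c(180,185)),("side",std(.16,-.01,h),c(143,387)),("side",std(.16,-.01,-h),c(194,187))]
B=.0275;w=.05
C=[("top",(B,w,.035),b(118,130)),("top",(B,-w,.035),b(402,92)),("top",(-B,w,.035),b(132,283)),("top",(-B,-w,.035),b(418,247)),
("top",cad(.14,.007,w),b(205,478)),("top",cad(.14,.007,-w),b(520,432)),("top",cad(.14,-.003,w),b(212,503)),("top",cad(.14,-.003,-w),b(521,460)),
("side",(B,w,.035),c(303,190)),("side",(B,-w,.035),c(313,100)),("side",(B,w,0),c(302,218))]
np.set_printoptions(precision=4,suppress=True)
ps,rs=fit(S,[.55,0,0]);pc,rc=fit(C,[.5,-.2,0])
if __name__=="__main__":
    print("stand",ps,"\n",rs.T);print("caddy",pc,"\n",rc.T)
    g=pose(ps,[std(.15,.003,0)])[0]
    # stud head centre: y offset from head pixel in top/side
    for n,px in(("top",a(300,195)),("side",c(126,286)),):
        ys=np.linspace(-.02,.02,81);d=[np.linalg.norm(proj(n,pose(ps,[std(.15,.016,y)]))[0]-px) for y in ys];print(n,"stud y",ys[np.argmin(d)],min(d))
    print("groove",g,"grip",pose(pc,[cad(.13,.002,0)]),"hole",pose(pc,[cad(.064,0,0)]))
    print(proj("top",pose(pc,[cad(.064,.003,0)])),b(308,358))
    print("rack/jar etc radius",np.hypot(*g[:2]),np.hypot(*pose(pc,[cad(.13,.002,0)])[0][:2]))
E
python3 fit0.py
```

```text
stand [ 0.6077 -0.0371  0.0827] 
 [[-0.8684 -0.0468  0.0075  0.2678 -0.2373 -0.5929 -0.4007  0.7709 -0.1158
   0.4064]
 [-0.165  -0.751   0.5999  0.4101 -0.0846 -0.2509 -0.0993 -1.8144 -0.068
  -0.6002]]
caddy [ 0.5135 -0.2981  0.1375] 
 [[-0.3429 -0.4129  0.6931  0.5156  0.4174  0.0678 -0.3262 -0.1053 -0.2395
  -0.1501 -0.4677]
 [-0.4284 -0.3085  0.2103 -0.0278  0.0721  0.4768  0.2583  0.2965 -0.5397
   0.4499  0.5052]]
top stud y 0.013000000000000001 0.19433950780743198
side stud y 0.014000000000000002 0.47497431753361863
groove [ 0.5954 -0.0381  0.1314] grip [[ 0.4261 -0.3102  0.1136]] hole [[ 0.4571 -0.3059  0.0554]]
[[332.6381 237.6061]] (333.0625, 239.3125)
rack/jar etc radius 0.5966008924215632 0.5270249753226844
```

Call:
drive_tool(
  deltas=[
    [[0,0,-40,0],[0,0,-80,0],[0,0,-120,0],[0,0,-160,0],[0,0,-200,0]],
  ],
)

```text
t: 0.62
tcp_pos: [0.1976, -0.5923, 0.4331]
tool_rot: [0.987, 0.16, 0.0, -0.0]
force: [0.5, -1.5, -0.8]
finger_gap: 0.998
gripper_force: 0.0
```

Call:
drive_tool(
  deltas=[
    [[0,0,-40,0],[0,0,-80,0],[0,0,-120,0],[0,0,-160,0],[0,0,-200,0]],
  ],
)

```text
t: 1.03
tcp_pos: [0.1976, -0.5921, 0.6334]
tool_rot: [0.987, 0.16, 0.0, 0.0]
force: [0.8, -1.3, 0.7]
finger_gap: 0.999
gripper_force: 0.0
```

Call:
drive_tool(
  deltas=[
    [[0,0,-40,0],[0,0,-80,0],[0,0,-120,0],[0,0,-160,0],[0,0,-200,0]],
  ],
)

```text
t: 1.45
tcp_pos: [0.1859, -0.5579, 0.7559]
tool_rot: [0.987, 0.16, 0.001, 0.009]
force: [-0.0, 0.4, 0.3]
finger_gap: 0.996
gripper_force: 0.0
```

Call:
drive_tool(
  deltas=[
    [[0,40,0,0],[0,80,0,0],[0,120,0,0],[0,160,0,0],[0,200,0,0]],
  ],
)

```text
t: 1.87
tcp_pos: [0.2129, -0.6387, 0.6903]
tool_rot: [0.987, 0.16, 0.003, 0.02]
force: [-0.2, -0.3, 0.4]
finger_gap: 1.0
gripper_force: 0.0
```

```bash
python3 -c "
from station import manip
s=manip.sense();print(s['t'],s['q'],s['tcp_pos'],s['tool_rot'])"
```

```text
1.8667 [-1.4175705   0.53636772  0.21845455  0.00922324  2.34715505 -0.16195168] [ 0.21292891 -0.6386932   0.69030141] [0.9868871  0.16015983 0.00313915 0.01982005]
```

Call:
drive_tool(
  deltas=[
    [[0,-40,0,0],[0,-80,40,0],[0,-120,80,0],[0,-160,120,0],[0,-200,160,0]],
  ],
)

```text
t: 2.28
tcp_pos: [0.1666, -0.4995, 0.5744]
tool_rot: [0.987, 0.16, 0.003, 0.02]
force: [0.2, 0.2, -0.5]
finger_gap: 0.996
gripper_force: 0.0
```

Call:
drive_tool(
  deltas=[
    [[0,0,40,0],[0,0,80,0],[0,0,120,0],[0,0,120,0]],
  ],
)

```text
t: 2.62
tcp_pos: [0.1676, -0.4983, 0.4452]
tool_rot: [0.987, 0.16, 0.004, 0.008]
force: [-0.8, 2.5, -1.8]
finger_gap: 1.003
gripper_force: 0.0
```

```bash
python3 -c "
from station import manip
s=manip.sense();print(s['t'],s['q'],s['tcp_pos'],s['tool_rot'])"
```

```text
2.6167 [-1.46384577  0.19817564  1.35921457  0.00832453  1.56945717 -0.21468001] [ 0.16761838 -0.49828943  0.44519511] [0.98705767 0.16014207 0.00375922 0.00758589]
```

Call:
drive_tool(
  deltas=[
    [[0,0,0,0]],
  ],
)

```text
t: 2.7
tcp_pos: [0.1683, -0.5042, 0.4543]
tool_rot: [0.987, 0.16, 0.003, 0.017]
force: [-0.1, -0.5, 1.2]
finger_gap: 0.999
gripper_force: 0.0
```

Call:
drive_tool(
  deltas=[
    [[0,0,0,0]],
  ],
)

```text
t: 2.78
tcp_pos: [0.1686, -0.5073, 0.4591]
tool_rot: [0.987, 0.16, 0.003, 0.022]
force: [-0.1, -1.1, 1.3]
finger_gap: 0.997
gripper_force: 0.0
```

Call:
drive_tool(
  deltas=[
    [[0,0,0,0]],
  ],
)

```text
t: 2.87
tcp_pos: [0.1687, -0.5078, 0.4602]
tool_rot: [0.987, 0.16, 0.003, 0.024]
force: [-0.1, -1.4, -0.6]
finger_gap: 1.003
gripper_force: 0.0
```

Call:
drive_tool(
  deltas=[
    [[37,-18,0,-0.12],[74,-37,0,-0.24],[111,-55,0,-0.36],[148,-74,0,-0.48],[185,-92,0,-0.6]],
  ],
)

```text
t: 3.28
tcp_pos: [0.3168, -0.3598, 0.4561]
tool_rot: [0.894, 0.447, -0.003, 0.024]
force: [1.0, -0.4, 0.6]
finger_gap: 0.998
gripper_force: 0.0
```

Call:
drive_tool(
  deltas=[
    [[40,5,0,-0.12],[80,11,0,-0.24],[120,16,0,-0.36],[160,22,0,-0.48],[200,28,0,-0.6]],
  ],
)

```text
t: 3.7
tcp_pos: [0.461, -0.2166, 0.4528]
tool_rot: [0.722, 0.692, -0.008, 0.022]
force: [0.3, -1.4, -0.4]
finger_gap: 1.0
gripper_force: 0.0
```

Call:
drive_tool(
  deltas=[
    [[30,27,0,-0.08],[60,55,0,-0.16],[90,80,0,-0.16],[120,110,0,-0.16],[150,138,0,-0.16]],
  ],
)

```text
t: 4.12
tcp_pos: [0.6064, -0.0729, 0.4493]
tool_rot: [0.667, 0.745, -0.008, 0.021]
force: [1.0, -1.6, 0.5]
finger_gap: 1.002
gripper_force: 0.0
```

```bash
cat > st.py <<'E'
from station import manip
import numpy as np
from scipy.spatial.transform import Rotation as R
np.set_printoptions(precision=4,suppress=True)
s=manip.sense();A=R.from_quat(s['tool_rot']).as_matrix()
z=A[:,2];y=A[:,1]
if __name__=="__main__":
    print(s['t'],s['q'],'tcp',s['tcp_pos'],'F',s['force'],'gap',s['finger_gap'],s['gripper_force'])
    print('tilt deg',np.degrees(np.arccos(-z[2])),'tilt az',np.degrees(np.arctan2(z[1],z[0])),'x az',np.degrees(np.arctan2(A[1,0],A[0,0])),'y',y,'z',z,'x',A[:,0])
E
python3 st.py
```

```text
4.1167 [-0.2863  0.3359  1.158  -0.0326  1.6168 -0.3994] tcp [ 0.6064 -0.0729  0.4493] F [ 0.9878 -1.6178  0.5124] gap 1.0022323359608807 0.0
tilt deg 2.5740194099801603 tilt az -62.93939763960586 x az 96.34396697484492 y [0.9937 0.1111 0.0159] z [ 0.0204 -0.04   -0.999 ] x [-0.1104  0.993  -0.042 ]
```

Call:
drive_tool(
  deltas=[
    [[20,36,0,0],[40,72,0,0],[60,108,10,0],[80,144,20,0],[100,180,30,0]],
  ],
)

```text
t: 4.53
tcp_pos: [0.7728, 0.0444, 0.4174]
tool_rot: [0.667, 0.745, -0.007, 0.02]
force: [1.3, -0.7, 0.0]
finger_gap: 1.003
gripper_force: 0.0
```

Call:
drive_tool(
  deltas=[
    [[0,40,0,0],[0,80,0,0],[0,120,0,0],[0,160,0,0],[0,200,0,0]],
  ],
)

```text
t: 4.95
tcp_pos: [0.8903, 0.0586, 0.3819]
tool_rot: [0.666, 0.745, -0.003, 0.023]
force: [0.4, 0.2, 0.1]
finger_gap: 1.001
gripper_force: 0.0
```

Call:
drive_tool(
  deltas=[
    [[0,40,0,0],[0,80,0,0],[0,120,0,0],[0,160,0,0],[0,200,0,0]],
  ],
)

```text
t: 5.37
tcp_pos: [0.9164, 0.0642, 0.3519]
tool_rot: [0.666, 0.745, 0.012, 0.039]
force: [0.9, 0.3, 0.3]
finger_gap: 1.001
gripper_force: 0.0
```

```bash
python3 st.py
```

```text
5.3667 [-0.0412  0.9694  0.218  -0.0322  1.879  -0.1641] tcp [0.9164 0.0642 0.3519] F [0.9155 0.3476 0.3078] gap 1.0008173631400292 0.0
tilt deg 4.650569585031332 tilt az -24.600194334528005 x az 96.33418814362624 y [0.9912 0.1129 0.0695] z [ 0.0737 -0.0338 -0.9967] x [-0.1102  0.993  -0.0418]
```

Call:
drive_tool(
  deltas=[
    [[0,40,0,0],[0,80,0,0],[0,120,0,0],[0,160,0,0],[0,200,0,0]],
  ],
)

```text
t: 5.78
tcp_pos: [0.9383, 0.0696, 0.3183]
tool_rot: [0.665, 0.745, 0.023, 0.049]
force: [0.9, -0.2, 0.2]
finger_gap: 1.003
gripper_force: 0.0
```

Call:
drive_tool(
  deltas=[
    [[0,40,0,0],[0,80,0,0],[0,120,0,0],[0,160,0,0],[0,200,0,0]],
  ],
)

```text
t: 6.2
tcp_pos: [0.9567, 0.0744, 0.293]
tool_rot: [0.664, 0.744, 0.034, 0.06]
force: [0.5, 0.5, 0.3]
finger_gap: 1.002
gripper_force: 0.0
```

Call:
drive_tool(
  deltas=[
    [[0,40,0,0],[0,80,0,0],[0,120,0,0],[0,160,0,0],[0,200,0,0]],
  ],
)

```text
t: 6.62
tcp_pos: [0.9724, 0.0789, 0.2742]
tool_rot: [0.663, 0.744, 0.046, 0.071]
force: [-0.1, 0.3, 0.2]
finger_gap: 0.999
gripper_force: 0.0
```

```bash
python3 st.py
```

```text
6.6167 [-0.0265  1.0587  0.2179 -0.0218  1.6974 -0.145 ] tcp [0.9724 0.0789 0.2742] F [-0.1426  0.3492  0.1732] gap 0.9989021935819589 0.0
tilt deg 9.675651114465618 tilt az -8.893615737582802 x az 96.32167710973137 y [0.98   0.1159 0.162 ] z [ 0.166  -0.026  -0.9858] x [-0.11    0.9929 -0.0447]
```

Call:
drive_tool(
  deltas=[
    [[0,40,-8,0],[0,80,-16,0],[0,120,-24,0],[0,160,-32,0],[0,200,-40,0]],
  ],
)

```text
t: 7.03
tcp_pos: [0.9793, 0.0832, 0.2837]
tool_rot: [0.662, 0.743, 0.058, 0.082]
force: [-1.0, 0.3, -1.2]
finger_gap: 0.999
gripper_force: 0.0
```

Call:
drive_tool(
  deltas=[
    [[0,40,-8,0],[0,80,-16,0],[0,120,-24,0],[0,160,-32,0],[0,200,-40,0]],
  ],
)

```text
t: 7.45
tcp_pos: [0.9853, 0.0872, 0.2946]
tool_rot: [0.661, 0.742, 0.069, 0.093]
force: [0.7, -0.1, 0.1]
finger_gap: 1.001
gripper_force: 0.0
```

Call:
drive_tool(
  deltas=[
    [[0,200,0,0],[0,200,0,0],[0,200,0,0],[0,200,0,0],[0,200,0,0]],
  ],
)

```text
t: 7.87
tcp_pos: [0.9979, 0.0909, 0.2847]
tool_rot: [0.659, 0.74, 0.081, 0.104]
force: [0.3, 0.9, -0.2]
finger_gap: 1.003
gripper_force: 0.0
```

Call:
drive_tool(
  deltas=[
    [[0,400,0,0],[0,400,0,0],[0,400,0,0],[0,400,0,0],[0,400,0,0]],
  ],
)

```text
t: 8.28
tcp_pos: [1.0089, 0.0949, 0.2801]
tool_rot: [0.657, 0.739, 0.093, 0.114]
force: [-0.7, -0.1, 0.1]
finger_gap: 0.997
gripper_force: 0.0
```

```bash
python3 st.py
```

```text
8.2833 [-0.0132  1.0612  0.2189 -0.0097  1.5663 -0.1313] tcp [1.0089 0.0949 0.2801] F [-0.7085 -0.0941  0.0698] gap 0.9965747314049933 0.0
tilt deg 16.921002855831034 tilt az -2.656917072803559 x az 96.2910893881338 y [0.9505 0.1185 0.2872] z [ 0.2907 -0.0135 -0.9567] x [-0.1095  0.9929 -0.0473]
```

Call:
drive_tool(
  deltas=[
    [[0,200,0,0],[0,200,0,0],[0,200,0,0],[0,200,0,0],[0,200,0,0]],
  ],
)

```text
t: 8.7
tcp_pos: [1.0182, 0.098, 0.282]
tool_rot: [0.655, 0.737, 0.105, 0.125]
force: [-0.5, 0.4, 0.6]
finger_gap: 1.002
gripper_force: 0.0
```

Call:
drive_tool(
  deltas=[
    [[0,200,0,0],[0,200,0,0],[0,200,0,0],[0,200,0,0],[0,200,0,0]],
  ],
)

```text
t: 9.12
tcp_pos: [1.0263, 0.1009, 0.2879]
tool_rot: [0.653, 0.736, 0.116, 0.136]
force: [-0.3, -0.9, 0.0]
finger_gap: 0.997
gripper_force: 0.0
```

Call:
drive_tool(
  deltas=[
    [[0,200,0,0],[0,200,0,0],[0,200,0,0],[0,200,0,0],[0,200,0,0]],
  ],
)

```text
t: 9.53
tcp_pos: [1.0332, 0.1036, 0.2977]
tool_rot: [0.651, 0.733, 0.128, 0.147]
force: [0.4, 0.0, 0.9]
finger_gap: 1.0
gripper_force: 0.0
```

Call:
drive_tool(
  deltas=[
    [[0,200,0,0],[0,200,0,0],[0,200,0,0],[0,200,0,0],[0,200,0,0]],
  ],
)

```text
t: 9.95
tcp_pos: [1.0389, 0.1062, 0.3106]
tool_rot: [0.649, 0.731, 0.14, 0.158]
force: [-0.2, -0.5, 0.4]
finger_gap: 1.001
gripper_force: 0.0
```

Call:
drive_tool(
  deltas=[
    [[0,200,0,0],[0,200,0,0],[0,200,0,0],[0,200,0,0],[0,200,0,0]],
  ],
)

```text
t: 10.37
tcp_pos: [1.0435, 0.1086, 0.3262]
tool_rot: [0.646, 0.729, 0.152, 0.168]
force: [0.1, 0.2, -0.0]
finger_gap: 1.002
gripper_force: 0.0
```

```bash
python3 st.py
```

```text
10.3667 [-0.0039  1.0303  0.2187  0.0058  1.4346 -0.1238] tcp [1.0435 0.1086 0.3262] F [ 0.1175  0.2297 -0.0235] gap 1.0017554393805965 0.0
tilt deg 26.23809762958872 tilt az 0.5225326036283989 x az 96.25083821990215 y [0.8904 0.1193 0.4394] z [ 0.4421  0.004  -0.897 ] x [-0.1087  0.9929 -0.0491]
```

Call:
drive_tool(
  deltas=[
    [[0,200,0,0],[0,200,0,0],[0,200,0,0],[0,200,0,0],[0,200,0,0]],
  ],
)

```text
t: 10.78
tcp_pos: [1.0469, 0.1109, 0.3444]
tool_rot: [0.643, 0.726, 0.164, 0.179]
force: [0.6, 0.3, -0.3]
finger_gap: 1.002
gripper_force: 0.0
```

Call:
drive_tool(
  deltas=[
    [[0,200,0,0],[0,200,0,0],[0,200,0,0],[0,200,0,0],[0,200,0,0]],
  ],
)

```text
t: 11.2
tcp_pos: [1.0492, 0.113, 0.3647]
tool_rot: [0.64, 0.724, 0.175, 0.189]
force: [-0.4, 0.4, -0.6]
finger_gap: 1.002
gripper_force: 0.0
```

Call:
drive_tool(
  deltas=[
    [[0,0,0,0]],
  ],
)

```text
t: 11.28
tcp_pos: [1.0493, 0.1131, 0.3648]
tool_rot: [0.64, 0.724, 0.176, 0.19]
force: [0.2, 0.6, 0.4]
finger_gap: 0.997
gripper_force: 0.0
```

```bash
python3 st.py
```

```text
11.2833 [-0.0015  0.9978  0.2186  0.0122  1.4027 -0.1224] tcp [1.0493 0.1131 0.3648] F [0.1573 0.5592 0.366 ] gap 0.9970093439748958 0.0
tilt deg 29.9466048887347 tilt az 1.2995629736497527 x az 96.24158682552125 y [0.8597 0.1188 0.4967] z [ 0.4991  0.0113 -0.8665] x [-0.1086  0.9929 -0.0496]
```

```bash
cat > go.py <<'E'
import sys
from st import *
def to(P): d=(np.array(P)-s['tcp_pos'])*1000;t=A.T@d;print('delta tool mm',t,'norm',np.linalg.norm(t));return t
E
python3 - <<'E'
from go import *
G=np.array([.4261,-.3102,.1136])
to(G-.08*z);to(G+.019*z)
E
```

```text
delta tool mm [-340.1043 -710.8503 -178.0993] norm 807.8975611734738
delta tool mm [-340.1043 -710.8503  -79.0993] norm 791.9822000546015
```

Call:
drive_tool(
  deltas=[
    [[-17,-35.6,-9,0],[-34,-71.2,-18,0],[-51,-106.8,-27,0],[-68,-142.4,-36,0],[-85,-178,-45,0]],
  ],
)

```text
t: 11.7
tcp_pos: [0.8901, 0.0124, 0.3207]
tool_rot: [0.64, 0.724, 0.175, 0.189]
force: [0.5, -0.1, -0.4]
finger_gap: 1.001
gripper_force: 0.0
```

Call:
drive_tool(
  deltas=[
    [[-17,-35.6,-9,0],[-34,-71.2,-18,0],[-51,-106.8,-27,0],[-68,-142.4,-36,0],[-85,-178,-45,0]],
  ],
)

```text
t: 12.12
tcp_pos: [0.7242, -0.0939, 0.2762]
tool_rot: [0.64, 0.724, 0.175, 0.19]
force: [0.4, -1.1, -0.1]
finger_gap: 1.003
gripper_force: 0.0
```

Call:
drive_tool(
  deltas=[
    [[-17,-35.6,-9,0],[-34,-71.2,-18,0],[-51,-106.8,-27,0],[-68,-142.4,-36,0],[-85,-178,-45,0]],
  ],
)

```text
t: 12.53
tcp_pos: [0.5582, -0.1999, 0.2314]
tool_rot: [0.64, 0.724, 0.175, 0.19]
force: [0.3, -1.5, 0.6]
finger_gap: 1.004
gripper_force: 0.0
```

Call:
drive_tool(
  deltas=[
    [[-17,-35.6,-9,0],[-34,-71.2,-18,0],[-51,-106.8,-27,0],[-68,-142.4,-36,0],[-68,-142.4,-36,0]],
  ],
)

```text
t: 12.95
tcp_pos: [0.4219, -0.2897, 0.194]
tool_rot: [0.644, 0.72, 0.173, 0.19]
force: [1.4, -0.5, -0.2]
finger_gap: 1.002
gripper_force: 0.0
```

```bash
python3 st.py; python3 - <<'E'
from go import *
G=np.array([.4261,-.3102,.1136])
to(G-.08*z);to(G-.03*z);to(G+.019*z)
E
```

```text
12.95 [-1.0951  0.3716  2.0543  0.8351  0.6405 -1.8721] tcp [ 0.4219 -0.2897  0.194 ] F [ 1.4252 -0.5269 -0.2047] gap 1.0015124823288466 0.0
tilt deg 29.748425269192307 tilt az 0.4831953276929811 x az 95.60338057802043 y [0.8627 0.1099 0.4936] z [ 0.4962  0.0042 -0.8682] x [-0.0975  0.9939 -0.0509]
delta tool mm [-16.7115 -38.3499  -8.1882] norm 42.62674231426305
delta tool mm [-16.7115 -38.3499  41.8118] norm 59.14570835021632
delta tool mm [-16.7115 -38.3499  90.8118] norm 99.98383348848284
```

Call:
drive_tool(
  deltas=[
    [[-9,-20,-4,0],[-17,-38,-8,0],[-17,-38,-8,0]],
  ],
)

```text
t: 13.2
tcp_pos: [0.3902, -0.308, 0.1837]
tool_rot: [0.642, 0.722, 0.174, 0.19]
force: [0.5, -0.0, -0.5]
finger_gap: 0.999
gripper_force: 0.0
```

Call:
drive_tool(
  deltas=[
    [[0,0,15,0],[0,0,30,0],[0,0,40,0],[0,0,40,0]],
  ],
)

```text
t: 13.53
tcp_pos: [0.4127, -0.3041, 0.1485]
tool_rot: [0.64, 0.724, 0.176, 0.188]
force: [-0.4, 0.7, -0.5]
finger_gap: 0.999
gripper_force: 0.0
```

```bash
python3 st.py; python3 - <<'E'
from go import *
G=np.array([.4261,-.3102,.1136])
to(G-.03*z);to(G+.019*z)
import cv2
from station import vision
from geo import proj
b=vision.snapshot("side")[:,:,::-1];a=vision.snapshot("top")[:,:,::-1]
f=lambda im,x,y:cv2.resize(im[y:y+100,x:x+100],(400,400),interpolation=cv2.INTER_CUBIC)
cv2.imwrite("pics/g1.png",cv2.hconcat([f(b,250,105),f(a,285,185)]))
E
```

```text
13.5333 [-1.1369  0.4795  2.0807  0.9723  0.5864 -2.0903] tcp [ 0.4127 -0.3041  0.1485] F [-0.3625  0.6953 -0.5384] gap 0.999180905756095 0.0
tilt deg 29.851506250433562 tilt az 1.5569604557431431 x az 96.31677466227268 y [0.8604 0.119  0.4955] z [ 0.4976  0.0135 -0.8673] x [-0.1099  0.9928 -0.0476]
delta tool mm [-5.8345 -6.5469  6.8677] norm 11.13861716337485
delta tool mm [-5.8345 -6.5469 55.8677] norm 56.55177077723935
```

View pics/g1.png

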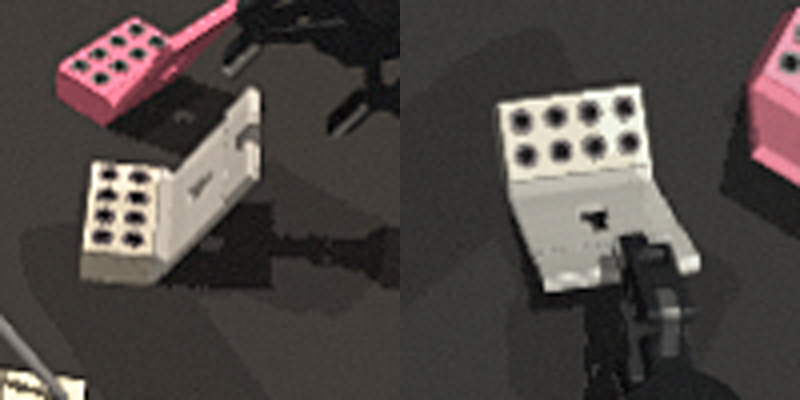

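```bash
python3 - <<'E'
from go import *
from geo import proj
P=s['tcp_pos'];pts=[P+.042*y-.013*z,P-.042*y-.013*z,P]
print(proj("side",pts));print(proj("top",pts))
print(proj("side",[[.4261,-.3102,.1136]]),proj("top",[[.4261,-.3102,.1136]]))
E
```

```text
[[307.7719 122.8052]
 [331.1764 136.1251]
 [316.9141 132.1995]]
[[341.1136 245.9084]
 [341.4806 274.7726]
 [340.1676 257.6161]]
[[311.1954 139.5418]] [[339.1707 251.2197]]
```

Call:
drive_tool(
  deltas=[
    [[-3,-3.5,2,0],[-6,-6.5,8,0],[-6,-6.5,22,0],[-6,-6.5,36,0],[-6,-6.5,47,0]],
  ],
)

```text
t: 14.05
tcp_pos: [0.4304, -0.3122, 0.1052]
tool_rot: [0.641, 0.723, 0.175, 0.19]
force: [0.9, -0.2, 0.2]
finger_gap: 0.998
gripper_force: 0.0
```

Call:
drive_tool(
  deltas=[
    [[0,0,5,0],[0,0,9,0],[0,0,9,0]],
  ],
)

```text
t: 14.3
tcp_pos: [0.4347, -0.3113, 0.0975]
tool_rot: [0.64, 0.724, 0.175, 0.189]
force: [0.7, 0.3, -0.9]
finger_gap: 1.002
gripper_force: 0.0
```

```bash
python3 st.py; python3 - <<'E'
from go import *
G=np.array([.4261,-.3102,.1136])
to(G+.019*z)
E
```

```text
14.3 [-1.0951  0.6105  2.065   1.1596  0.5104 -2.2658] tcp [ 0.4347 -0.3113  0.0975] F [ 0.6911  0.2671 -0.9122] gap 1.0023392186875648 0.0
tilt deg 29.864428941759332 tilt az 1.3318149666385768 x az 96.23277236108852 y [0.8605 0.1184 0.4955] z [ 0.4978  0.0116 -0.8672] x [-0.1084  0.9929 -0.049 ]
delta tool mm [1.2148 0.712  0.7644] norm 1.602184398703754
```

Placed within 2 mm; close.

Call:
drive_tool(
  deltas=[
    [[0,0,0,0],[0,0,0,0],[0,0,0,0],[0,0,0,0],[0,0,0,0]],
  ],
  jaw=0,
  force=40,
)

```text
t: 14.72
tcp_pos: [0.4346, -0.3113, 0.0983]
tool_rot: [0.64, 0.724, 0.175, 0.189]
force: [0.3, 0.3, -0.4]
finger_gap: 0.298
gripper_force: 0.0
```

Call:
drive_tool(
  deltas=[
    [[0,0,0,0],[0,0,0,0],[0,0,0,0],[0,0,0,0],[0,0,0,0]],
  ],
)

```text
t: 15.13
tcp_pos: [0.4349, -0.3112, 0.0984]
tool_rot: [0.64, 0.723, 0.175, 0.19]
force: [-1.6, -0.6, 5.2]
finger_gap: 0.106
gripper_force: 40.4
```

```bash
python3 st.py
```

```text
15.1333 [-1.0952  0.6087  2.0652  1.1597  0.5114 -2.2655] tcp [ 0.4349 -0.3112  0.0984] F [-1.5503 -0.5894  5.2317] gap 0.1061874057955453 40.38064777851105
tilt deg 29.93813810866062 tilt az 1.27340544481966 x az 96.22698116941453 y [0.8598 0.1187 0.4966] z [ 0.4989  0.0111 -0.8666] x [-0.1083  0.9929 -0.0497]
```

Call:
drive_tool(
  deltas=[
    [[0,0,0,0],[-0.5,3,-5,0],[-1,10,-17,0],[-2,20,-35,0],[-3,30,-52,0]],
  ],
  force=80,
)

```text
t: 15.55
tcp_pos: [0.4338, -0.3103, 0.1572]
tool_rot: [0.641, 0.724, 0.175, 0.187]
force: [0.4, 0.0, -4.2]
finger_gap: 0.103
gripper_force: 78.2
```

Call:
drive_tool(
  deltas=[
    [[-1,10,-17,0],[-2,20,-35,0],[-3,30,-52,0],[-3,30,-52,0],[-3,30,-52,0]],
  ],
)

```text
t: 15.97
tcp_pos: [0.4348, -0.3112, 0.218]
tool_rot: [0.64, 0.724, 0.174, 0.19]
force: [1.2, 0.2, -3.4]
finger_gap: 0.098
gripper_force: 78.3
```

```bash
python3 st.py; cat > tgt.py <<'E'
# grasp-frozen caddy pose in tool frame; target TCP for hole/seat at std point
from go import *
from geo import *
pc=[.5135,-.2981,.1375];ps=[.6077,-.0371,.0827]
Rg=R.from_quat([.640,.7235,.1752,.1895]).as_matrix();Tg=np.array([.4349,-.3112,.0984])
intool=lambda L:(pose(pc,[L])[0]-Tg)@Rg
E
python3 - <<'E'
from tgt import *
h=intool(cad(.064,0,0));print('hole in tool',h)
H=s['tcp_pos']+A@h;print('hole now',H)
c=s['tcp_pos']+A@intool(np.zeros(3));print('caddy base',c)
for nn in(.06,.045,.004):
    print(nn,pose(ps,[std(.15,nn,.0135)])[0]-A@h)
import cv2
from station import vision
b=vision.snapshot("side")[:,:,::-1];a=vision.snapshot("top")[:,:,::-1]
f=lambda im,x,y:cv2.resize(im[y:y+100,x:x+100],(400,400),interpolation=cv2.INTER_CUBIC)
cv2.imwrite("pics/g2.png",cv2.hconcat([f(b,240,60),f(a,300,185)]))
E
```

```text
15.9667 [-1.094   0.3518  1.9705  0.7454  0.7189 -1.7659] tcp [ 0.4348 -0.3112  0.218 ] F [ 1.1971  0.2094 -3.3793] gap 0.09847301416341124 78.31515312194824
tilt deg 29.846926531213484 tilt az 1.1568670817562436 x az 96.2946155215344 y [0.8605 0.1205 0.495 ] z [ 0.4976  0.01   -0.8674] x [-0.1095  0.9927 -0.0513]
hole in tool [ 0.005  -0.0017  0.0483]
hole now [ 0.4569 -0.3059  0.175 ]
caddy base [ 0.5133 -0.2981  0.1195]
0.06 [ 0.6213 -0.0258  0.2029]
0.045 [ 0.6084 -0.0269  0.1954]
0.004 [ 0.573  -0.0298  0.1749]
```

View pics/g2.png

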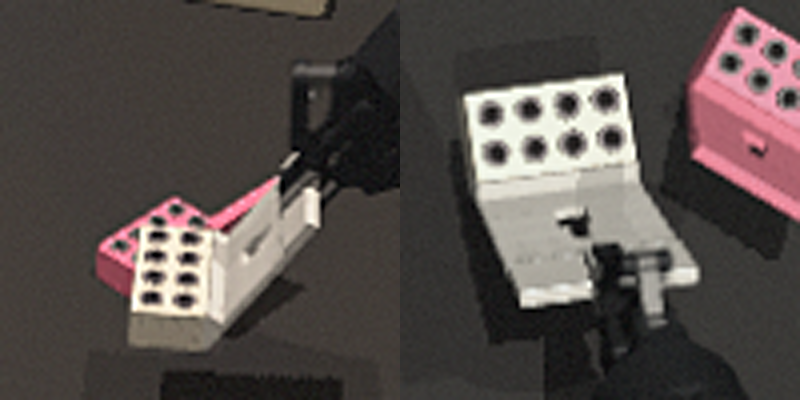

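```bash
python3 - <<'E'
from tgt import *
to([.66,-.25,.23]);print(A.T@np.array([0,220,0]))
E
```

```text
delta tool mm [ 34.4151 208.1364 101.0707] norm 233.92397560321797
[218.4395  25.9874   2.9767]
```

Call:
drive_tool(
  deltas=[
    [[3,18,9,0],[8,50,24,0],[13,82,40,0],[19,114,55,0],[24,146,71,0]],
  ],
)

```text
t: 16.48
tcp_pos: [0.5938, -0.2674, 0.2249]
tool_rot: [0.641, 0.724, 0.175, 0.186]
force: [-0.9, 0.4, -3.8]
finger_gap: 0.104
gripper_force: 78.5
```

Call:
drive_tool(
  deltas=[
    [[5,30,14,0],[10,58,28,0],[28,62,30,0],[60,66,30,0],[92,70,30,0]],
  ],
)

```text
t: 16.9
tcp_pos: [0.6577, -0.1677, 0.2279]
tool_rot: [0.641, 0.724, 0.175, 0.186]
force: [0.1, 1.5, -2.9]
finger_gap: 0.1
gripper_force: 78.7
```

Call:
drive_tool(
  deltas=[
    [[32,4,0,0.01],[64,8,1,0.02],[92,11,1,0.03],[115,13,1,0.04],[135,16,2,0.0475]],
  ],
)

```text
t: 17.32
tcp_pos: [0.656, -0.0303, 0.2275]
tool_rot: [0.658, 0.709, 0.178, 0.181]
force: [-0.3, 0.5, -3.7]
finger_gap: 0.102
gripper_force: 78.7
```

Call:
drive_tool(
  deltas=[
    [[0,0,0,0],[0,0,0,0]],
  ],
)

```text
t: 17.48
tcp_pos: [0.657, -0.0312, 0.2283]
tool_rot: [0.657, 0.71, 0.179, 0.182]
force: [0.1, -0.6, -2.8]
finger_gap: 0.101
gripper_force: 78.7
```

```bash
python3 st.py; python3 - <<'E'
from tgt import *
h=intool(cad(.064,0,0))
to(pose(ps,[std(.15,.045,.0135)])[0]-A@h)
E
```

```text
17.4833 [-0.2879  0.4353  1.7573  0.3401  0.479  -0.6302] tcp [ 0.657  -0.0312  0.2283] F [ 0.136  -0.6319 -2.7745] gap 0.1005707133744158 78.74133825302124
tilt deg 29.52421481064569 tilt az 1.6860060792374167 x az 94.0554238882724 y [0.8674 0.0731 0.4922] z [ 0.4926  0.0145 -0.8701] x [-0.0707  0.9972 -0.0234]
delta tool mm [  8.17   -57.9602   4.7531] norm 58.725848278494794
```

Call:
drive_tool(
  deltas=[
    [[2,-8,1,0],[4,-20,3,0],[6,-32,4,0],[8,-40,5,0],[8,-45,5,0]],
  ],
)

```text
t: 17.9
tcp_pos: [0.6197, -0.0288, 0.2025]
tool_rot: [0.658, 0.708, 0.179, 0.183]
force: [-0.1, -0.3, -3.0]
finger_gap: 0.103
gripper_force: 78.7
```

Call:
drive_tool(
  deltas=[
    [[0,0,0,0],[0,0,0,0]],
  ],
)

```text
t: 18.07
tcp_pos: [0.6221, -0.0292, 0.2045]
tool_rot: [0.658, 0.708, 0.18, 0.185]
force: [0.2, -0.6, -2.7]
finger_gap: 0.1
gripper_force: 78.7
```

```bash
python3 st.py; python3 - <<'E'
from tgt import *
h=intool(cad(.064,0,0))
to(pose(ps,[std(.15,.045,.0135)])[0]-A@h)
c=s['tcp_pos']+A@intool(np.zeros(3));print('caddy base',c, proj("top",[c]),proj("side",[c]))
b=vision.snapshot("side")[:,:,::-1];a=vision.snapshot("top")[:,:,::-1]
f=lambda im,x,y:cv2.resize(im[y:y+100,x:x+100],(600,600),interpolation=cv2.INTER_CUBIC)
cv2.imwrite("pics/h1.png",f(a,185,110));cv2.imwrite("pics/h2.png",f(b,170,120))
E
```

```text
18.0667 [-0.3038  0.4326  1.8687  0.4487  0.3756 -0.7573] tcp [ 0.6221 -0.0292  0.2045] F [ 0.2275 -0.6026 -2.7252] gap 0.10009831394186383 78.74686002731323
tilt deg 29.900054978003475 tilt az 1.206614714042933 x az 93.79952487240082 y [0.8644 0.0704 0.4978] z [ 0.4984  0.0105 -0.8669] x [-0.0662  0.9975 -0.026 ]
delta tool mm [  3.3458 -16.4584   1.0713] norm 16.829182811504154
caddy base [ 0.7011 -0.0171  0.1063] [[225.8327 144.3018]] [[190.8399 193.8782]]
```

View pics/h1.png

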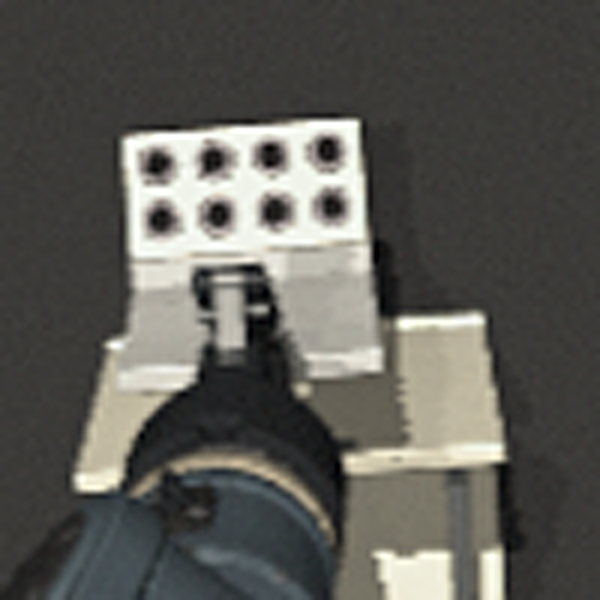

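View pics/h2.png

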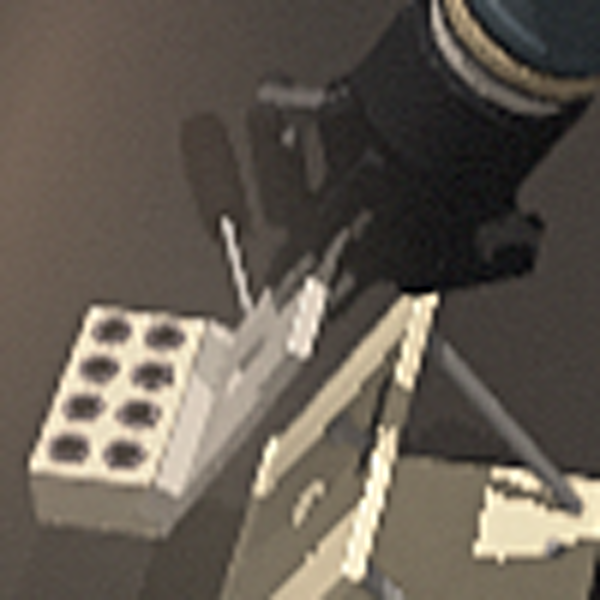

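Caddy held level in front of the panel; block top corners in top crop (122,135),(358,118),(368,242),(130,257), in side crop (32,470),(92,308),(162,487). Fit its held pose.

```bash
cat > fit1.py <<'E'
from tgt import *
a=up(185,110,6);b=up(170,120,6);B=.0275;w=.05
O=[("top",(B,w,.035),a(122,135)),("top",(B,-w,.035),a(358,118)),("top",(-B,w,.035),a(130,257)),("top",(-B,-w,.035),a(368,242)),
("top",cad(.14,.007,w),a(118,374)),("top",cad(.14,.007,-w),a(382,350)),("top",cad(.14,-.003,w),a(119,390)),("top",cad(.14,-.003,-w),a(382,372)),
("side",(B,w,.035),b(32,470)),("side",(B,-w,.035),b(92,308)),("side",(-B,w,.035),b(162,487)),("side",(-B,-w,.035),b(205,318)),("side",(B,w,0),b(38,518))]
Rc0=R.from_euler('z',.1375).as_matrix();R0=A@Rg.T@Rc0;c0=s['tcp_pos']+A@intool(np.zeros(3))
px=np.array([o[2] for o in O])
def T(p,L):return R.from_rotvec(p[:3]).as_matrix()@R0@np.array(L)+c0+p[3:]
def res(p):return np.array([proj(o[0],[T(p,o[1])])[0] for o in O])-px
r=least_squares(lambda p:np.r_[res(p).ravel(),p[:3]/.03,p[3:]/.003],np.zeros(6),loss="soft_l1")
print('rms0',np.sqrt((res(np.zeros(6))**2).mean()),'rms',np.sqrt((res(r.x)**2).mean()),'p',r.x)
print(res(np.zeros(6)).T)
for p in(np.zeros(6),r.x):
    Rc=R.from_rotvec(p[:3]).as_matrix()@R0;h=T(p,cad(.064,0,0))
    Rs=R.from_euler('z',ps[2]).as_matrix();q=(h-[ps[0],ps[1],0])@Rs
    d=q-[.06,0,0];print('hole in stand: u',d@U,'n',d@N,'y',d[1],'rel euler deg zyx',R.from_matrix(Rs.T@Rc).as_euler('zyx',degrees=True))
    g=pose(ps,[std(.15,.045,.0135)])[0]-h;print('  tool delta to n=.045:',A.T@g*1000)
E
python3 fit1.py
```

```text
rms0 0.6701435456878282 rms 0.5162492493117755 p [-0.0038  0.0093  0.0022 -0.0011 -0.0006 -0.0018]
[[-0.3722 -0.3593 -0.1786 -0.2339 -0.3876 -0.3049 -0.0387 -0.0004 -1.2738
  -0.8188 -1.7251  0.3519 -0.7035]
 [-0.4142 -0.6838  0.5048 -0.1748 -0.5703 -0.1637  0.8681  0.2802 -0.9947
  -0.9299 -1.066  -0.1628  0.2539]]
hole in stand: u 0.1513653565855257 n 0.06261203822789844 y 0.010169597880383312 rel euler deg zyx [ 0.7336 -0.1863  1.3321]
  tool delta to n=.045: [  3.365 -17.612   1.278]
hole in stand: u 0.1505364561287411 n 0.06146865924678058 y 0.00969543315899905 rel euler deg zyx [0.8496 0.3644 1.1581]
  tool delta to n=.045: [  3.8136 -16.4696   0.4338]
```

Call:
drive_tool(
  deltas=[
    [[1.5,-3,0.4,0],[3,-12,0.8,0],[3.6,-22,0.8,0],[3.6,-30,0.8,0],[3.6,-34,0.8,0]],
  ],
)

```text
t: 18.58
tcp_pos: [0.5916, -0.0269, 0.1863]
tool_rot: [0.657, 0.708, 0.179, 0.184]
force: [-0.2, 0.0, -3.4]
finger_gap: 0.1
gripper_force: 78.8
```

Call:
drive_tool(
  deltas=[
    [[0,0,0,0],[0,0,0,0]],
  ],
)

```text
t: 18.75
tcp_pos: [0.5931, -0.0275, 0.1872]
tool_rot: [0.657, 0.708, 0.18, 0.186]
force: [-0.0, -0.5, -2.8]
finger_gap: 0.1
gripper_force: 78.7
```

Call:
drive_tool(
  deltas=[
    [[0,-1,0,0],[0,-2,0,0],[0,-3,0,0],[0,-4,0,0]],
  ],
)

```text
t: 19.08
tcp_pos: [0.5893, -0.0276, 0.185]
tool_rot: [0.657, 0.708, 0.18, 0.185]
force: [0.5, -0.2, -3.3]
finger_gap: 0.102
gripper_force: 78.8
```

```bash
cat > rel.py <<'E'
from tgt import *
h=s['tcp_pos']+A@intool(cad(.064,0,0));Rs=R.from_euler('z',ps[2]).as_matrix()
d=(h-[ps[0],ps[1],0])@Rs-[.06,0,0]
print(s['t'],'hole u',d@U*1e3,'n',d@N*1e3,'y',d[1]*1e3,'F u,n,y',(s['force']@Rs)@np.c_[U,N,[0,1,0]],'grip',s['gripper_force'],'M',s['ft_torque'])
E
python3 rel.py
```

```text
19.0833 hole u 150.48233791866076 n 23.573620104055053 y 14.542953356207507 F u,n,y [-3.0641 -1.2225 -0.2543] grip 78.76004576683044 M [-0.0586  0.6619 -0.0391]
```

Call:
drive_tool(
  deltas=[
    [[-0.5,-1,0,0],[-0.5,-2,0,0],[-0.5,-3,0,0]],
  ],
)

```text
t: 19.33
tcp_pos: [0.5865, -0.0283, 0.1833]
tool_rot: [0.657, 0.708, 0.18, 0.185]
force: [0.7, 0.6, -2.9]
finger_gap: 0.103
gripper_force: 78.8
```

Call:
drive_tool(
  deltas=[
    [[0,-1,0,0],[0,-2,0,0],[0,-3,0,0]],
  ],
)

```text
t: 19.58
tcp_pos: [0.5839, -0.0285, 0.1818]
tool_rot: [0.657, 0.708, 0.18, 0.185]
force: [-0.9, 1.0, -3.3]
finger_gap: 0.1
gripper_force: 78.8
```

```bash
python3 rel.py
```

```text
19.5833 hole u 150.48788703971547 n 17.211525064110646 y 14.056200188371495 F u,n,y [-2.4526 -2.3186  1.0569] grip 78.76121878623962 M [-0.0876  0.6955  0.008 ]
```

Call:
drive_tool(
  deltas=[
    [[0,-1,0,0],[0,-2,0,0],[0,-3,0,0],[0,-3,0,0]],
  ],
)

```text
t: 19.92
tcp_pos: [0.5811, -0.0286, 0.1802]
tool_rot: [0.657, 0.708, 0.18, 0.185]
force: [-0.6, 0.6, -3.1]
finger_gap: 0.098
gripper_force: 78.7
```

Call:
drive_tool(
  deltas=[
    [[0,-1,0,0],[0,-2,0,0],[0,-3,0,0],[0,-3,0,0]],
  ],
)

```text
t: 20.25
tcp_pos: [0.5785, -0.0288, 0.1787]
tool_rot: [0.657, 0.708, 0.18, 0.185]
force: [0.7, -0.4, -3.9]
finger_gap: 0.096
gripper_force: 78.7
```

```bash
python3 rel.py
```

```text
20.25 hole u 150.50022307299957 n 10.916375729212849 y 14.219730597862018 F u,n,y [-3.6916 -1.3492 -0.4812] grip 78.73010516166687 M [-0.0235  0.6414  0.0453]
```

Call:
drive_tool(
  deltas=[
    [[0,-1,0,0],[0,-2,0,0],[0,-3,0,0],[0,-3,0,0]],
  ],
)

```text
t: 20.58
tcp_pos: [0.5759, -0.029, 0.1772]
tool_rot: [0.657, 0.708, 0.18, 0.185]
force: [-0.1, -0.8, -3.1]
finger_gap: 0.098
gripper_force: 78.7
```

Call:
drive_tool(
  deltas=[
    [[0,-1,0,0],[0,-2,0,0],[0,-2,0,0]],
  ],
)

```text
t: 20.83
tcp_pos: [0.5741, -0.0292, 0.1762]
tool_rot: [0.657, 0.708, 0.18, 0.185]
force: [-1.2, 0.2, -2.0]
finger_gap: 0.103
gripper_force: 78.7
```

```bash
python3 rel.py
```

```text
20.8333 hole u 150.50616868720257 n 5.918503540847935 y 14.204182640613624 F u,n,y [-1.1635 -1.9769  0.3258] grip 78.71486306190491 M [-0.0226  0.6425  0.0406]
```

Call:
drive_tool(
  deltas=[
    [[0,0,1,0],[0,0,3,0],[0,0,5,0],[0,0,6,0]],
  ],
)

```text
t: 21.17
tcp_pos: [0.5776, -0.0292, 0.1709]
tool_rot: [0.657, 0.708, 0.18, 0.185]
force: [-0.7, -0.7, -2.4]
finger_gap: 0.104
gripper_force: 78.7
```

Call:
drive_tool(
  deltas=[
    [[0,0,1,0],[0,0,2,0],[0,0,3,0],[0,0,4,0]],
  ],
)

```text
t: 21.5
tcp_pos: [0.5795, -0.0291, 0.1676]
tool_rot: [0.657, 0.708, 0.18, 0.185]
force: [0.4, 0.0, -3.2]
finger_gap: 0.102
gripper_force: 78.7
```

```bash
python3 rel.py
```

```text
21.5 hole u 140.40176297851784 n 6.281150890416052 y 13.81951161150477 F u,n,y [-2.9916 -1.2752  0.0048] grip 78.71250987052917 M [-0.0245  0.6873 -0.0141]
```

Call:
drive_tool(
  deltas=[
    [[0,0,1,0],[0,0,2,0],[0,0,3,0],[0,0,4,0]],
  ],
)

```text
t: 21.83
tcp_pos: [0.5815, -0.0291, 0.1642]
tool_rot: [0.657, 0.708, 0.18, 0.185]
force: [-0.3, -0.0, -2.8]
finger_gap: 0.101
gripper_force: 78.7
```

Call:
drive_tool(
  deltas=[
    [[0,-0.5,1,0],[0,-1,2,0],[0,-1,2.5,0]],
  ],
)

```text
t: 22.08
tcp_pos: [0.5817, -0.0291, 0.1613]
tool_rot: [0.657, 0.708, 0.18, 0.185]
force: [0.4, -0.5, -3.2]
finger_gap: 0.1
gripper_force: 78.7
```

```bash
python3 rel.py
```

```text
22.0833 hole u 133.88504025136947 n 4.9747081064778005 y 13.676774636140204 F u,n,y [-2.9988 -1.2766 -0.5652] grip 78.71400475502014 M [-0.0475  0.607   0.0107]
```

Continue 1 mm per step until weight transfers.

Call:
drive_tool(
  deltas=[
    [[0,-0.3,0.7,0],[0,-0.5,1.5,0],[0,-0.5,1.5,0]],
  ],
)

```text
t: 22.33
tcp_pos: [0.5821, -0.0291, 0.1598]
tool_rot: [0.657, 0.708, 0.18, 0.185]
force: [0.4, 0.4, -3.6]
finger_gap: 0.1
gripper_force: 78.7
```

Call:
drive_tool(
  deltas=[
    [[0,0,0.5,0],[0,0,1,0],[0,0,1,0]],
  ],
)

```text
t: 22.58
tcp_pos: [0.5826, -0.0292, 0.1591]
tool_rot: [0.657, 0.708, 0.18, 0.185]
force: [0.1, -0.1, -3.4]
finger_gap: 0.101
gripper_force: 78.7
```

Call:
drive_tool(
  deltas=[
    [[0,0,0.5,0],[0,0,1,0],[0,0,1,0]],
  ],
)

```text
t: 22.83
tcp_pos: [0.5831, -0.0291, 0.1582]
tool_rot: [0.657, 0.708, 0.18, 0.185]
force: [0.2, 0.5, -3.2]
finger_gap: 0.098
gripper_force: 78.7
```

```bash
python3 rel.py
```

```text
22.8333 hole u 130.44447352113514 n 4.715707250076383 y 13.509266676655082 F u,n,y [-2.8813 -1.3723  0.5051] grip 78.71292114257812 M [-0.0228  0.6022  0.0027]
```

Call:
drive_tool(
  deltas=[
    [[0,0,0.5,0],[0,0,1,0],[0,0,1,0]],
  ],
)

```text
t: 23.08
tcp_pos: [0.5834, -0.0291, 0.1579]
tool_rot: [0.657, 0.708, 0.18, 0.185]
force: [-3.8, -0.6, 3.5]
finger_gap: 0.102
gripper_force: 80.1
```

Call:
drive_tool(
  deltas=[
    [[0,0,0.5,0],[0,0,0.8,0],[0,0,0.8,0]],
  ],
)

```text
t: 23.33
tcp_pos: [0.5835, -0.0291, 0.1576]
tool_rot: [0.657, 0.708, 0.18, 0.185]
force: [-8.8, -0.7, 8.9]
finger_gap: 0.102
gripper_force: 81.1
```

Call:
drive_tool(
  deltas=[
    [[0,0,0.4,0],[0,0,0.6,0],[0,0,0.6,0]],
  ],
)

```text
t: 23.58
tcp_pos: [0.5836, -0.0291, 0.1575]
tool_rot: [0.657, 0.708, 0.18, 0.186]
force: [-10.9, -1.7, 12.7]
finger_gap: 0.098
gripper_force: 81.8
```

```bash
python3 rel.py
```

```text
23.5833 hole u 129.64258276238382 n 4.859776496517705 y 13.48835441154735 F u,n,y [16.4679 -3.1752 -0.7538] grip 81.75452470779419 M [-0.1244  0.9748 -0.0382]
```

Call:
drive_tool(
  deltas=[
    [[0,0,-0.8,0],[0,0,-1.4,0],[0,-0.5,-1.4,0],[0,-1,-1.4,0]],
  ],
)

```text
t: 23.92
tcp_pos: [0.5833, -0.0292, 0.1577]
tool_rot: [0.657, 0.708, 0.18, 0.186]
force: [-3.1, 1.0, 6.9]
finger_gap: 0.101
gripper_force: 80.4
```

```bash
python3 rel.py
```

```text
23.9167 hole u 129.91938389972867 n 4.68532723422873 y 13.380514112385002 F u,n,y [7.4666 0.8264 1.2894] grip 80.35293817520142 M [0.2244 0.2997 0.1247]
```

Call:
drive_tool(
  deltas=[
    [[0,0,-0.3,0],[0,0,-0.5,0],[0,0,-0.5,0]],
  ],
  force=20,
)

```text
t: 24.17
tcp_pos: [0.5832, -0.0292, 0.1578]
tool_rot: [0.657, 0.708, 0.18, 0.185]
force: [-1.9, 1.6, 3.9]
finger_gap: 0.1
gripper_force: 79.8
```

```bash
python3 rel.py
```

```text
24.1667 hole u 130.043800300468 n 4.625257823838519 y 13.401412463147253 F u,n,y [4.2894 0.4192 1.7807] grip 79.80993390083313 M [0.1925 0.2455 0.1231]
```

Call:
drive_tool(
  deltas=[
    [[0,0,0,0],[0,0,0,0],[0,0,0,0],[0,0,0,0],[0,0,0,0]],
  ],
  jaw=45,
)

```text
t: 24.58
tcp_pos: [0.5826, -0.0293, 0.1572]
tool_rot: [0.657, 0.708, 0.18, 0.185]
force: [-0.6, 0.2, -0.7]
finger_gap: 0.527
gripper_force: 0.0
```

Call:
drive_tool(
  deltas=[
    [[0,0,0,0],[0,0,0,0],[0,0,0,0]],
  ],
)

```text
t: 24.83
tcp_pos: [0.5825, -0.0292, 0.1573]
tool_rot: [0.657, 0.708, 0.18, 0.185]
force: [0.5, -0.5, -0.0]
finger_gap: 0.528
gripper_force: 0.0
```

```bash
python3 rel.py; python3 - <<'E'
from go import *
import cv2
from station import vision
print(s['finger_gap'])
b=vision.snapshot("side")[:,:,::-1];a=vision.snapshot("top")[:,:,::-1]
f=lambda im,x,y:cv2.resize(im[y:y+100,x:x+100],(400,400),interpolation=cv2.INTER_CUBIC)
cv2.imwrite("pics/i1.png",cv2.hconcat([f(b,180,130),f(a,185,120)]))
E
```

```text
24.8333 hole u 130.0108890093535 n 3.6932426052697016 y 13.460477071806851 F u,n,y [-0.2457  0.3787 -0.5563] grip 0.0 M [ 0.0099  0.2821 -0.0099]
0.5278646878879024
```

View pics/i1.png

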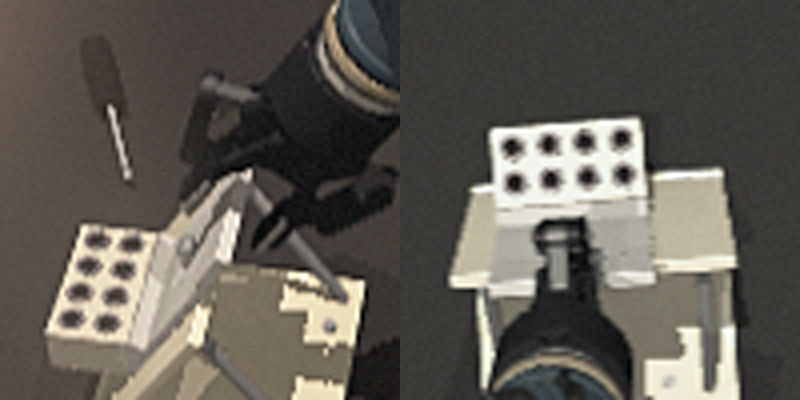

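The caddy hangs flat on the panel: the stud's head shows in front of its plate at side-crop (187,248), and the block looks level. Retreat along the fingers.

Call:
drive_tool(
  deltas=[
    [[0,0,-10,0],[0,0,-25,0],[0,0,-50,0],[0,0,-80,0],[0,0,-110,0]],
  ],
)

```text
t: 25.35
tcp_pos: [0.5266, -0.0304, 0.2529]
tool_rot: [0.658, 0.708, 0.179, 0.184]
force: [1.1, 0.3, 0.2]
finger_gap: 0.525
gripper_force: 0.0
```

Call:
drive_tool(
  deltas=[
    [[0,0,-20,0],[0,0,-20,0],[0,0,-20,0],[0,0,-20,0],[0,0,-20,0]],
  ],
)

```text
t: 25.77
tcp_pos: [0.5177, -0.0305, 0.2688]
tool_rot: [0.658, 0.708, 0.179, 0.184]
force: [0.5, -1.9, -1.0]
finger_gap: 0.53
gripper_force: 0.0
```

```bash
python3 - <<'E'
from go import *
import cv2
from station import vision
b=vision.snapshot("side")[:,:,::-1];a=vision.snapshot("top")[:,:,::-1]
f=lambda im,x,y:cv2.resize(im[y:y+100,x:x+100],(400,400),interpolation=cv2.INTER_CUBIC)
cv2.imwrite("pics/i2.png",cv2.hconcat([f(b,180,130),f(a,185,120)]))
E
```

```text
(no output)
```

View pics/i2.png

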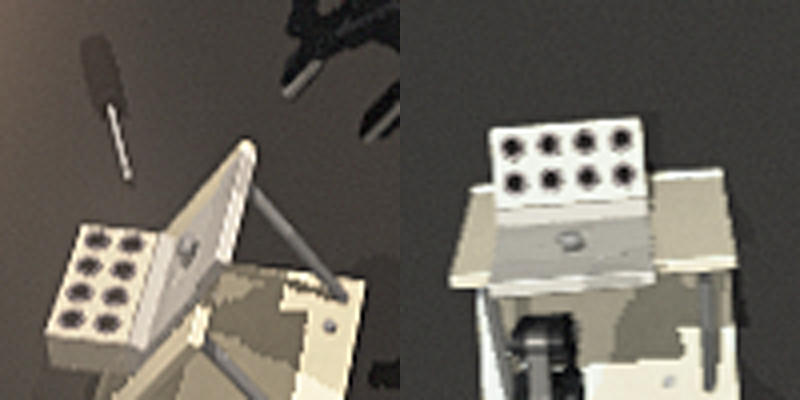

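The caddy hangs square on the stud, whose head shows through the plate at (570,240) in the top crop. It did not move when the gripper left, and the robot is clear.

```bash
python3 -c "
from station import manip
print(manip.sign_off())"
```

```text
the job is handed in; nothing more can be done
None
```

The white caddy is hanging square and still on the white stand's stud, with the gripper clear and no bystander touched as far as I saw; I handed the job in at about 26 s, and no verdict came back.

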